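Load the spice jar through the rack's spring gate

TASK

Put the small spice jar into the plywood rack for the van: standing upright, push it in through the spring gate (not over the top), and press it gently home until the sprung backstop behind it gives by a few millimetres, without ramming it or bottoming the backstop. Then let go, so that the jar stands upright in the rack with the gate swung fully shut behind it, and leave the other things on the worktop where they are.

Things in the scene. Friction and masses are not known exactly. Their poses are not given: they have to be found in the camera images.
- spice_jar: The small spice jar, upright cylinder 44 mm in diameter and 105 mm tall with a dark cap, about 0.12 kg, loose on the worktop. Origin at the centre of its underside, z up. It can be gripped across the cap from above; the lowest 60 mm must stay free of fingers to go between the rack's walls.
- rack: Fixed low plywood rack with one straight, open-topped lane. Origin on the worktop in the middle of the gateway; +x along the lane, inwards; y across it; z up. Base plate 6 mm thick, x = -55 to 190, y = -38 to 48 mm. Right wall's inner face at y = -25 mm, x = -30 to 180 mm; behind the gate the left wall stands back at y = +35 mm. Nothing is higher than z = 60 mm.
- rack_mouth (a point): Middle of the rack's open mouth, on the base plate (rack x = -47, y = 0, z = 6 mm). Between it and the gate the jar passes two jambs with inner faces at rack y = -25 and +25 mm (x = -30 to -8 mm), flared to about 64 mm apart at the mouth.
- rack_end (a point): Middle of the rack's closed far end, on the base plate (rack x = 182, y = 0, z = 6 mm). In front of it a small clamped block (up to z = 53 mm) with a black thumb screw carries the sprung backstop pad. The block is set differently each time, unreported: at rest the pad's face lies somewhere between rack x = 106 and 136 mm, to be found by feel or sight.
- gate_hinge (a point): The gate's upright hinge axis, at the height of the base plate's top (rack x = 0, y = 34, z = 6 mm). The gate is a flat aluminium leaf 3 mm thick, rack z = 10 to 52 mm, reaching from here to y = -23 mm when shut.
- gate (a joint): Angle of the spring gate in rad: 0 shut across the lane, up to 1.57 swung inwards; it does not open outwards. Its spring (0.05 N m shut, 0.2 N m wide open: a few newtons at the jar) shuts it by itself. It rubs along the jar and is free to shut once the jar's centre is more than about 75 mm in (rack x).
- backstop (a joint): How far the rubber backstop pad (50 mm wide, 46 mm high, top at rack z = 55 mm) is pushed in along rack +x from its rest, in m: 0 at rest, hard end at 0.012. It takes 3 N to start it and 1.5 N more per mm (7 N at 2.5 mm, 18 N at 10 mm) and it springs back when let go.
- mug: Bystander: white mug, 82 mm wide and 91 mm tall. Origin at the centre of its underside.
- coffee_jar: Bystander: large glass coffee jar, 80 mm in diameter and 163 mm tall. Origin at the centre of its underside.
- tea_box: Bystander: tea carton, 68 x 132 x 86 mm. Origin at the centre of its underside.
- tape_measure: Bystander: tape measure, 38 x 78 x 66 mm. Origin at the centre of its underside.
- tape_roll: Bystander: beige roll of tape lying flat, 104 mm in diameter, 25 mm tall. Origin at the centre of its underside.
- teaspoon: Bystander: teaspoon lying flat, 130 mm long. Origin at the centre of its underside.

How it is judged (in metres and radians):
On the way, in this order (a step that is already met when the one before it is completed fails the run):
1. the upright jar, low between the jambs, holds the gate open by more than 0.7 rad (value of joint gate above 0.7 rad and x of spice_jar in the frame of rack between 0 and 0.07 m and z of spice_jar in the frame of rack below 0.025 m and angle between spice_jar's own z axis and vertical below 0.3 rad), for 0.1 s.
2. the jar is past the gate and presses the backstop in by more than 2 mm (value of joint backstop above 0.002 m and x of spice_jar in the frame of rack above 0.075 m and contact force between spice_jar and rack above 3 N), for 0.2 s.
At the end, for the whole second after the job is handed in: The gate is shut (under 0.08 rad); the jar stands upright (within 0.1 rad) and at rest on the rack's base between gate and backstop, its centre 72 to 125 mm in from the gateway and within 30 mm of the lane's middle (value of joint gate below 0.08 rad and x of spice_jar in the frame of rack between 0.072 and 0.125 m and y of spice_jar in the frame of rack between -0.03 and 0.03 m and z of spice_jar in the frame of rack below 0.012 m and angle between spice_jar's own z axis and vertical below 0.1 rad and linear speed of spice_jar below 0.02 m/s); the robot touches nothing.
It fails at once if the backstop is pushed in more than 10 mm (bottomed) (value of joint backstop above 0.01 m).
It fails at once if the jar is forced against the rack with more than 22 N (contact force between spice_jar and rack above 22 N).
It fails at once if a bystander is moved more than 30 mm (distance of any of mug, coffee_jar, tea_box, tape_measure, tape_roll, teaspoon from where it was at the start of the episode above 0.03 m).
It also fails if it takes over 64 s, if anything falls off the work surface, if the arm or the gripper's body presses on something with over 40 N, if the wrist force passes 120 N, or if a joint passes its speed limit or range.

ROBOT

A 6-joint arm with a two-finger parallel gripper is mounted at the origin on a cart in front of the work surface, level with it; the furniture and walls round the work are solid. World frame = base frame: x ahead of the robot, y to its left, z up, the work surface at z = 0. Lengths are in mm, angles in rad, forces in N, time in s.
With the tool pointing down it reaches from about 350 to 975 mm from the base axis. Payload 7.1 kg.
Tool frame: the origin (TCP) lies on the front face of the gripper's body, between the roots of the fingers; the fingertips stand 80 mm ahead of it and the grasp point (between the pads) lies 61 mm ahead of it (env.tips_ahead is the distance from the TCP to the fingertips, in mm); z points along the fingers, y is the line along which they close (so a half turn about z gives the same grasp; the last joint's range is limited). The gripper opens to 88 mm and grips with 3 to 60 N. Pads are 20 mm wide; open, the fingers measure 115 mm over their backs; the gripper's body (75 mm by 178 mm) begins 61 mm behind the grasp point.
Start: joints at [1.279, 0.423, 1.63, -0, 1.089, -0.019], TCP at [168.362, 601.88, 302.675] pointing down, gripper open.
Joint ranges: [-3, 3], [-0.9, 2.11], [0.09, 2.58], [-1.31, 4.45], [0.11, 2.69], [-2.54, 2.54]. Speed limits (rad/s): [2.39, 2.39, 3.01, 3.14, 3.14, 3.14].

INTERFACE

Orientations are given as a unit quaternion [x, y, z, w].
In Python, from station import env, set_gripper, viewer, workorder gives the robot as it stands. Calls block until the motion is done:
- env.reach(position, orientation): joint-space move of the TCP to a pose.
- env.move_l(position, rot=None, rate=150, f_stop=None): straight line of the TCP; rot=None keeps the orientation; rate is the mean speed in mm/s. With f_stop (N) it stops when the force on the tool has changed by that much, and returns True; else False.
- env.move_joints(angles): joint-space move.
- set_gripper(opening): finger opening in mm; the grip force is fixed at half the most; returns when the fingers have stopped.
- env.hold(seconds).
- env.ik(position, orientation): joint angles nearest the present ones, or None.
- env.read_state(): the state.
- viewer.camera(name): name is "scene" or "top" or "wrist"; returns the picture (400x640x3 uint8, blue, green, red); there is no depth.
- viewer.camera_params(name): a dict with "fx", "fy", "cx", "cy" (pixels), "dist" ([k1, k2, p1, p2, k3] as OpenCV has them; the pictures are not rectified), "pose" (4x4, takes a point from camera to world coordinates); the wrist camera has in their place "tool_from_camera" (4x4, takes a point from camera to tool coordinates, whose origin is the TCP and whose axes are the flange's). Camera axes: x right, y up, looking along -z (the intrinsics and any distortion apply to the point x, -y, -z); pixel columns grow to the right and rows downward; lengths in mm; the calibration is good to about 2 mm. A picture is of the moment at which its call begins: read the wrist's pose just before it. camera_params takes no time and is no camera call.
A pose or a line that the arm cannot do raises env.IKError and nothing moves.
- workorder.sign_off(): hands the job in; it is judged then, once.
The state is a dict: "time_s": time; "qpos": joint angles; "dq": joint speeds; "tau": joint torques, N m; "tool_pos": TCP position; "orientation": TCP orientation; "force": force on the tool from outside, world axes, zero at the start; "wrist_torque": the same for the moment, N m; "width": finger opening in mm; "grip_force": force on a finger pad.
Only numpy, scipy, OpenCV 4.12 (cv2) and the standard library are available. Lean on these libraries where they do the work, as an engineer would, in place of code of your own. Each camera call takes 0.05 s, during which the arm holds its last target. There are 200 camera calls.

## Working session

There is one attempt and no reset: what is moved stays moved. The work goes in short steps, each a Python script; the robot and the scene stay as the last script left them, time stands still between calls to the robot, and variables do not carry over. Pictures are saved under pics/ and viewed, at most 10 in all, crops included, and the job is handed in when it is done.

```bash
ls; mkdir -p pics
python3 - <<'E'
from station import env, viewer
import cv2
for n in ("scene","top"):
    cv2.imwrite(f"pics/{n}0.png",viewer.camera(n)); p=viewer.camera_params(n); print(p)
print(viewer.camera_params("wrist")); print(env.read_state())
E
```

```text
pics
{'fx': 374.0897270904668, 'fy': 374.0897270904668, 'cx': 322.8603339344351, 'cy': 202.29147329393513, 'dist': array([-0.03764439,  0.        ,  0.        ,  0.        ,  0.        ]), 'pose': array([[-8.73606278e-01,  2.93054714e-01, -3.88498398e-01,
         1.38899975e+02],
       [-4.86612695e-01, -5.33435847e-01,  6.91848453e-01,
         9.27420198e+02],
       [-4.48952128e-03,  7.93451405e-01,  6.08617049e-01,
         6.87144141e+02],
       [ 0.00000000e+00,  0.00000000e+00,  0.00000000e+00,
         1.00000000e+00]])}
{'fx': 408.31002027954446, 'fy': 408.31002027954446, 'cx': 323.2499546358521, 'cy': 202.81963938248276, 'dist': array([-0.08311014,  0.        ,  0.        ,  0.        ,  0.        ]), 'pose': array([[ 2.75937434e-02,  9.88762460e-01, -1.46926452e-01,
         4.06329173e+02],
       [-9.98928118e-01,  3.27397894e-02,  3.27218715e-02,
         2.33657273e+02],
       [ 3.71644992e-02,  1.45866046e-01,  9.88606037e-01,
         9.21865016e+02],
       [ 0.00000000e+00,  0.00000000e+00,  0.00000000e+00,
         1.00000000e+00]])}
{'fx': 330.9282019680598,
[... 511 characters left out ...]
00e+00]])}
{'time_s': 0.1, 'qpos': array([ 1.27897438e+00,  4.23784323e-01,  1.63058640e+00,  7.58225384e-06,
        1.08858542e+00, -1.90126303e-02]), 'dq': array([ 0.00062238, -0.0032523 , -0.00055251, -0.0012574 , -0.00021584,
        0.00068227]), 'tau': array([ 7.44636272e-04, -5.45610738e+01, -2.74324411e+01,  6.45767804e-02,
        1.88392564e-02,  2.50425344e-06]), 'tool_pos': array([168.27117795, 601.5288983 , 301.97760187]), 'orientation': array([ 1.35983769e-01,  9.90710831e-01, -6.73006008e-04, -1.08845744e-04]), 'force': array([ 0.42081768,  0.66204269, -0.15389912]), 'wrist_torque': array([ 0.0388874 , -0.01107276,  0.00719421]), 'grip_force': 0.0, 'width': 87.94060659071285}
```

View pics/scene0.png

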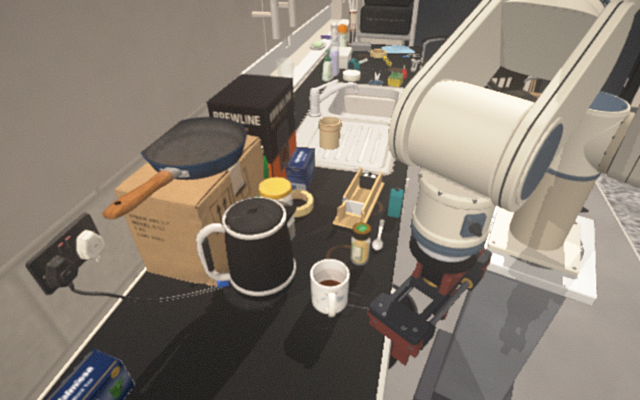

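View pics/top0.png

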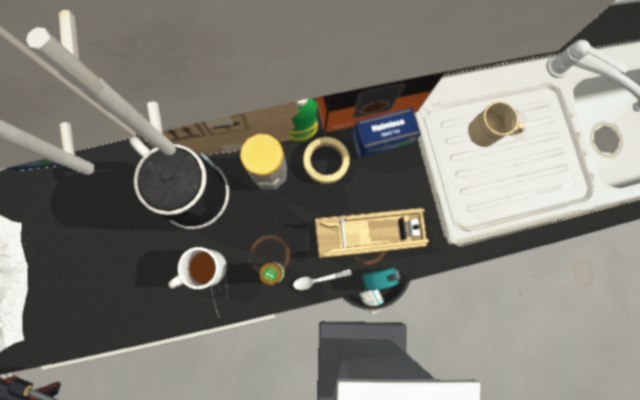

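The scene view shows the jar near (360,243), with the rack beyond it at (360,198). In the top view the cap is at (271,273). The rack runs from its mouth at (316,237) to its end at (427,228), with the block at (410,228). I'll enlarge the top crop to get accurate corners.

```bash
cat > h.py <<'E'
import numpy as np, cv2
from station import env, viewer
def topix(P,pose,p):
    Pc=(np.atleast_2d(P)-pose[:3,3])@pose[:3,:3]; Pc=Pc*[1,-1,-1]
    K=np.array([[p['fx'],0,p['cx']],[0,p['fy'],p['cy']],[0,0,1]])
    return cv2.projectPoints(Pc,np.zeros(3),np.zeros(3),K,p['dist'])[0][:,0]
def toworld(px,z,pose,p):
    K=np.array([[p['fx'],0,p['cx']],[0,p['fy'],p['cy']],[0,0,1]])
    u=cv2.undistortPoints(np.array(px,float).reshape(-1,1,2),K,p['dist'])[:,0]
    d=np.c_[u[:,0],-u[:,1],-np.ones(len(u))]@pose[:3,:3].T; o=pose[:3,3]
    z=np.broadcast_to(z,len(d)); return o+d*((z-o[2])/d[:,2])[:,None]
def wpose(p):
    from scipy.spatial.transform import Rotation as R
    s=env.read_state(); T=np.eye(4); T[:3,:3]=R.from_quat(s['orientation']).as_matrix(); T[:3,3]=s['tool_pos']
    return T@p['tool_from_camera']
E
python3 - <<'E'
import cv2; from h import *
im=cv2.imread("pics/top0.png")[190:310,250:440]
cv2.imwrite("pics/topc.png",cv2.resize(im,None,fx=4.2,fy=4.2,interpolation=cv2.INTER_CUBIC))
p=viewer.camera_params("top")
print(toworld([[271,273]],105,p['pose'],p), toworld([[316,237],[427,228]],40,p['pose'],p))
E
```

```text
[[384.49666838 305.79765928 105.        ]] [[462.34556117 218.05690357  40.        ]
 [489.01263269 -25.1881572   40.        ]]
```

View pics/topc.png

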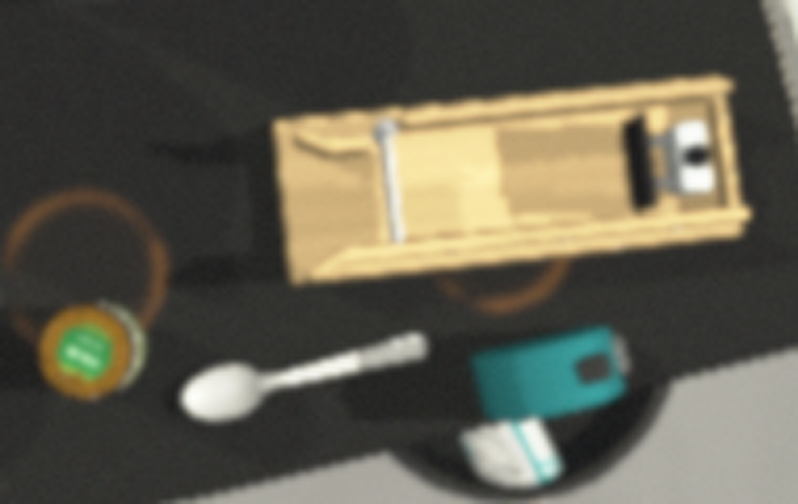

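The crop shows:
- mouth base corners at (275,122) and (295,283)
- gate running from (383,130) to (399,240)
- end corners at (730,80) and (747,235)
- pad face at about (627,160)
- jar cap at (88,352)

Next I'll fit the rack pose.

Run:
```python
from h import *; from scipy.optimize import least_squares
p=viewer.camera_params("top")
c=lambda a:np.array(a,float)/4.2+[250,190]-0.38
px=c([[275,122],[295,283],[383,130],[399,240],[730,80],[747,235]])
L=np.array([[-55,48,6],[-55,-38,6],[0,34,52],[0,-23,52],[190,48,60],[190,-38,60.]])
def T(q,L):
    a=q[2];x=np.array([np.cos(a),np.sin(a)]);y=np.array([-x[1],x[0]])
    return np.c_[q[:2]+L[:,:1]*x+L[:,1:2]*y,L[:,2]]
for n in (4,6):
    f=lambda q:(topix(T(q,L[:n]),p['pose'],p)-px[:n]).ravel()
    s=least_squares(f,[465,170,-1.5]); print(s.x,s.fun.round(1))
q=s.x;a=q[2]
w=toworld(c([[626,120],[634,208]]),55,p['pose'],p)[:,:2]-q[:2]
print("pad",w@[np.cos(a),np.sin(a)],w@[-np.sin(a),np.cos(a)])
print("jar",toworld(c([[88,352]]),105,p['pose'],p))
```

```text
[465.59976757 159.84794825  -1.42210989] [-0.3  0.3 -0.5  0.1  0.6 -0.4  0.2 -0.1]
[463.99421652 163.96088008  -1.45491317] [-1.5  0.1 -3.   0.1 -0.8  0.3 -2.1  0.6  3.3 -2.1  4.1  0.7]
pad [126.77327313 125.77815665] [ 28.58713149 -16.63732248]
jar [[383.63282019 306.60355189 105.        ]]
```

```bash
cat >> h.py <<'E'
from scipy.spatial.transform import Rotation as R
def quat(a):  # tool y along -rack x (yaw a), z down
    y=np.array([-np.cos(a),-np.sin(a),0]);z=np.array([0,0,-1.]);x=np.cross(y,z)
    return R.from_matrix(np.c_[x,y,z]).as_quat()
E
python3 - <<'E'
from h import *
q=quat(-1.43)
print(env.ik([384,306,250],q),env.ik([470,130,250],q),env.ik([475,60,155],q))
env.reach([440,170,240],q); env.hold(.3)
p=viewer.camera_params("wrist"); P=wpose(p); im=viewer.camera("wrist"); np.save("P1.npy",P)
cv2.imwrite("pics/w1.png",im); print(P[:3,3])
cv2.imwrite("pics/w1b.png",cv2.resize(im,(800,500),interpolation=cv2.INTER_CUBIC))
E
```

```text
[ 6.48594475e-01  3.03311471e-01  1.96280993e+00 -4.44089210e-16
  8.75471255e-01 -1.06299818e+00] [ 2.45443856e-01  2.98700627e-01  1.96980962e+00 -4.44089210e-16
  8.73082411e-01 -1.46614880e+00] [ 1.00792645e-01  4.55631915e-01  2.03806763e+00 -4.44089210e-16
  6.47893106e-01 -1.61080001e+00]
[366.3672936  159.04811543 323.52860888]
```

View pics/w1b.png

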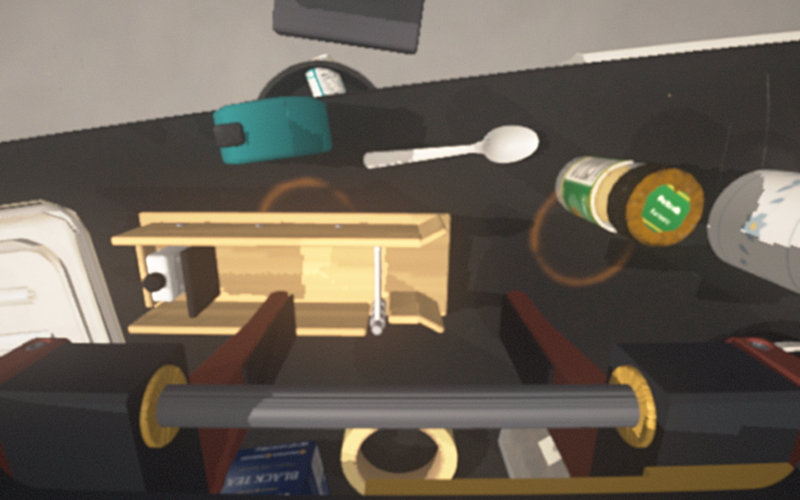

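The wrist view (800x500) shows:
- cap centre at (666,207)
- rack base outer corners at (449,214) and (140,213)
- gate tip at (377,247) and hinge at (377,322)
- pad top edge near x≈190

I'll fit these together with the top view.

Run:
```python
from h import *; from scipy.optimize import least_squares
pt=viewer.camera_params("top"); pw=viewer.camera_params("wrist"); P=np.load("P1.npy")
c=lambda a:np.array(a,float)/4.2+[250,190]-0.38
d=lambda a:np.array(a,float)/1.25-.1
pt_px=c([[275,122],[295,283],[383,130],[399,240]])
Lt=np.array([[-55,48,6],[-55,-38,6],[0,34,52],[0,-23,52.]])
pw_px=d([[449,214],[140,213],[377,247],[377,318]])
Lw=np.array([[-55,-38,6],[190,-38,6],[0,-23,52],[0,34,52.]])
def T(q,L):
    a=q[2];x=np.array([np.cos(a),np.sin(a)]);y=np.array([-x[1],x[0]])
    return np.c_[q[:2]+L[:,:1]*x+L[:,1:2]*y,L[:,2]]
ft=lambda q:(topix(T(q,Lt),pt['pose'],pt)-pt_px).ravel()
fw=lambda q:(topix(T(q,Lw),P,pw)-pw_px).ravel()
for f in (ft,fw,lambda q:np.r_[ft(q)*2,fw(q)]):
    s=least_squares(f,[465,170,-1.5]); print(s.x,s.fun.round(1))
q=s.x
for a,z in (([[192,248],[185,312]],55),):
    w=toworld(d(a),z,P,pw)[:,:2]-q[:2]; print("pad",w@[np.cos(q[2]),np.sin(q[2])],w@[-np.sin(q[2]),np.cos(q[2])])
print("jar",toworld(d([[666,207]]),105,P,pw))
# overlay
im=cv2.imread("pics/w1b.png")
for x0 in [([-30,-25,60],[180,-25,60]),([-55,-38,6],[190,-38,6]),([-55,48,6],[-55,-38,6]),([0,34,52],[0,-23,52]),([126,-25,55],[126,25,55]),([0,35,60],[180,35,60])]:
    a,b=(topix(T(q,np.array(x0,float)),P,pw)*1.25).astype(int); cv2.line(im,a.tolist(),b.tolist(),(0,0,255),1)
cv2.imwrite("pics/ov.png",cv2.resize(im[180:350,90:480],None,fx=2,fy=2))
```

```text
[465.59976757 159.84794825  -1.42210989] [-0.3  0.3 -0.5  0.1  0.6 -0.4  0.2 -0.1]
[465.11541365 158.8596402   -1.43049708] [ 0.8 -1.8 -1.3 -0.6 -0.2 -0.8  0.7  3.5]
[465.21970225 159.27453336  -1.42977826] [ 0.2  0.6 -0.8  0.3  1.9 -0.4  0.7  0.2  1.1 -1.7 -0.9 -0.3  0.2 -0.6
  1.1  3.7]
pad [125.88276309 137.62868556] [-22.72297818  24.60849498]
jar [[383.89696877 308.47530084 105.        ]]
```

View pics/ov.png

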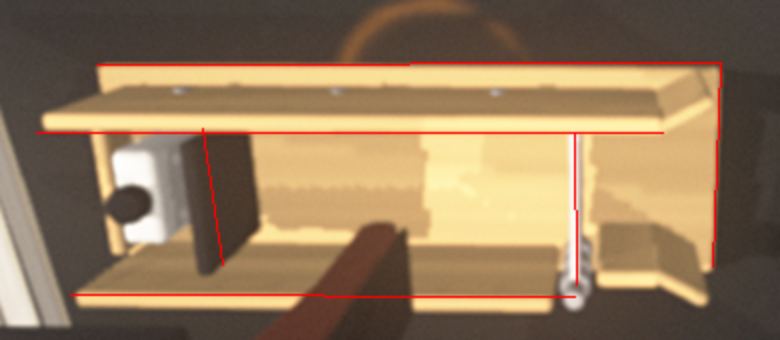

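```bash
cat >> h.py <<'E'
RK=np.array([465.2,159.3]); A=-1.430; Q=quat(A)
ex=np.array([np.cos(A),np.sin(A)]); ey=np.array([-np.sin(A),np.cos(A)])
def rk(x,y,z): return [*(RK+x*ex+y*ey),z]
def inrk(s): d=s['tool_pos'][:2]-RK; return np.r_[d@ex,d@ey,s['tool_pos'][2]].round(1)
E
python3 - <<'E'
from h import *; from station import set_gripper
env.reach([384,307.3,240],Q); env.move_l([384,307.3,147],rate=100)
set_gripper(30)
s=env.read_state(); print(s['tool_pos'],s['width'],s['grip_force'],s['force'],s['time_s'])
env.move_l([384,307.3,190],rate=100)
env.reach(rk(-100,0,190),Q); env.move_l(rk(-100,0,157),rate=80); env.hold(.3)
s=env.read_state(); print(inrk(s),s['force'],s['width'],s['time_s'])
p=viewer.camera_params("wrist"); np.save("P2.npy",wpose(p))
w=viewer.camera("wrist"); cv2.imwrite("pics/w2.png",w); cv2.imwrite("pics/s2.png",cv2.resize(viewer.camera("top")[180:320,230:450],None,fx=3.5,fy=3.5))
a=cv2.resize(w,(640,400)); b=cv2.imread("pics/s2.png")[:200+200]
cv2.imwrite("pics/w2b.png",cv2.resize(w[:300],(800,375),interpolation=cv2.INTER_CUBIC))
E
```

```text
[384.02153245 307.35012224 147.017303  ] 43.72669189857236 30.00016540288925 [-0.33067278 -0.00644499  0.07055045] 4.8
[-100.1    0.2  157.4] [-0.14742285 -0.1020657  -1.29847561] 43.52238695204553 6.6667
```

View pics/w2b.png

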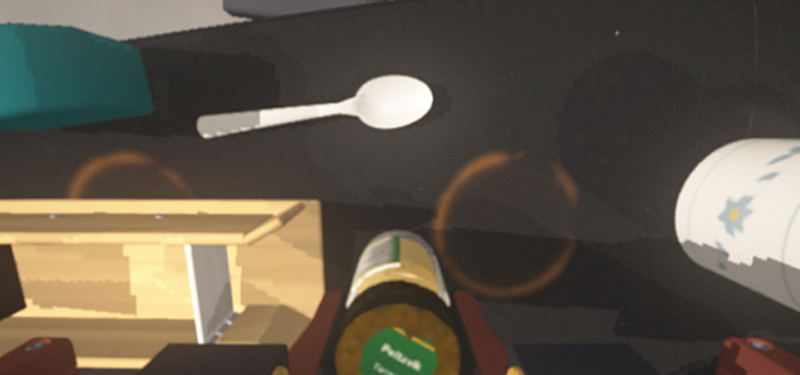

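The wrist view shows the jar upright between the fingers, with its base at (395,240), square to the rack mouth at (325,200–370). The next move takes it in through the jambs under force guard.

Run:
```python
from h import *
env.move_l(rk(-75,0,155.5),rate=60); 
for x in (-50,-35,-22):
    r=env.move_l(rk(x,0,155.5),rate=40,f_stop=6); s=env.read_state()
    f=s['force']; print(x,r,inrk(s),"F",(f[:2]@ex).round(1),(f[:2]@ey).round(1),f[2].round(1),s['wrist_torque'].round(2),s['time_s'])
    if r: break
```

```text
-50 False [-5.000e+01  1.000e-01  1.556e+02] F 0.1 0.5 -2.5 [ 0.05 -0.01 -0.01] 8.1083
-35 False [-34.8   0.  155.5] F 0.5 -0.7 -0.9 [ 0.02 -0.    0.02] 8.6333
-22 False [-21.9   0.  155.5] F -2.1 0.1 -1.8 [ 0.4   0.09 -0.05] 9.1083
```

Run:
```python
from h import *
for x in (-10,5,20,35,45,60,78,90):
    r=env.move_l(rk(x,0,155.5),rate=40,f_stop=9); s=env.read_state()
    f=s['force']; print(x,r,inrk(s),"F",(f[:2]@ex).round(1),(f[:2]@ey).round(1),f[2].round(1),s['wrist_torque'].round(2),s['time_s'])
    if r: break
    if x==45: env.hold(.2)
```

```text
-10 False [-9.900e+00  1.000e-01  1.556e+02] F -3.4 0.2 -0.8 [0.73 0.08 0.05] 9.5583
5 False [  5.1  -0.7 155.3] F -3.6 -2.8 -0.5 [ 0.65  0.66 -0.05] 10.0833
20 False [ 20.1  -1.  155.2] F -3.1 -4.1 0.7 [0.64 0.85 0.02] 10.6083
35 False [ 35.2  -0.8 155.2] F -0.1 -3.2 -1.5 [-0.07  0.84 -0.01] 11.1333
45 False [ 4.520e+01 -1.000e-01  1.555e+02] F -0.3 -3.6 -0.9 [ 0.01  0.69 -0.02] 11.5333
60 False [ 60.7  -0.3 155.5] F 3.2 -3.9 0.2 [-0.91  0.82 -0.02] 12.2583
78 False [ 78.2   0.6 155.7] F 0.1 0.7 -1.7 [ 0.07 -0.06 -0.01] 12.8583
90 False [ 90.3  -0.  155.5] F -0.1 -0.6 -1.3 [ 0.02 -0.04  0.01] 13.3083
```

Run:
```python
from h import *
env.move_l(rk(90,0,154),rate=20); env.hold(.2)
F0=env.read_state()['force'][:2]@ex
for x in np.arange(94,122,1.):
    r=env.move_l(rk(x,0,154),rate=10,f_stop=9); env.hold(.1); s=env.read_state()
    f=s['force']; F=-(f[:2]@ex-F0)
    if F>1.5: print(x,r,inrk(s),"F",F.round(1),(f[:2]@ey).round(1),f[2].round(1),s['wrist_torque'].round(2))
    if F>7.3 or r: break
env.hold(.4); s=env.read_state(); print(inrk(s),-(s['force'][:2]@ex-F0),s['time_s'])
```

```text
108.0 False [107.8   0.  154. ] F 3.0 1.0 -0.5 [0.71 0.1  0.02]
109.0 False [108.9   0.  154. ] F 5.7 -0.4 0.2 [ 0.96  0.15 -0.03]
110.0 False [109.8   0.  154. ] F 6.5 0.2 -0.1 [ 1.24  0.18 -0.04]
111.0 False [110.7  -0.  154. ] F 7.2 0.0 -0.6 [ 1.48  0.19 -0.01]
112.0 False [111.5   0.  154.1] F 7.8 0.4 0.8 [ 1.72  0.28 -0.03]
[111.5  -0.  154.1] 8.23875634843523 21.1083
```

Run:
```python
from h import *; from station import set_gripper
env.move_l(rk(105,0,154),rate=15); env.hold(.2)
r=env.move_l(rk(105,0,150.5),rate=8,f_stop=3); s=env.read_state(); print(r,inrk(s),s['force'])
set_gripper(70); env.hold(.3)
env.move_l(rk(105,0,230),rate=60)
env.move_l(rk(60,0,290),rate=100); env.hold(.4)
s=env.read_state(); print(inrk(s),s['time_s'],s['force'])
cv2.imwrite("pics/w3.png",viewer.camera("wrist"))
t=viewer.camera("top")[190:310,250:440]; cv2.imwrite("pics/t3.png",cv2.resize(t,None,fx=4.2,fy=4.2,interpolation=cv2.INTER_CUBIC))
```

```text
True [105.    0.2 153. ] [-0.67553855  0.25458023  5.34475983]
[ 6.020e+01 -1.000e-01  2.898e+02] 25.8583 [-0.39502713 -0.63772495 -0.16114324]
```

View pics/w3.png

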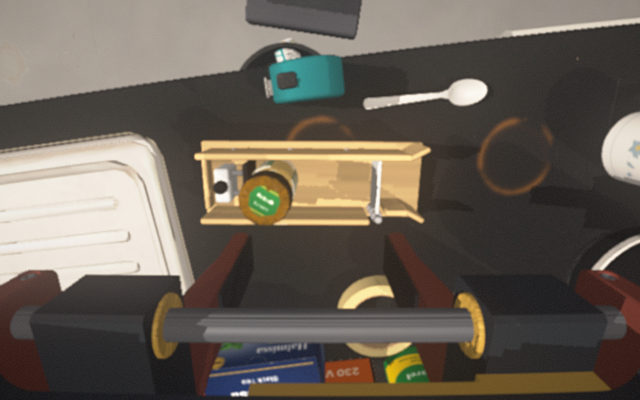

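The jar stands upright at (267,195) against the pad. The gate is shut straight across the lane at (376,190), and the bystanders near the rack haven't moved. I'm handing the job in.

```bash
python3 -c "
from station import workorder; print(workorder.sign_off())"
```

```text
the job is handed in; nothing more can be done
None
```

The spice jar went in through the gate and was pressed about 4 mm into the backstop at roughly 8 N. It was then released standing upright with the gate shut, and the job was handed in at about 26 s; the sign-off gave no verdict.

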